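Release a printing block from its spring ejector and trap it on the runway

TASK

Press down the key of the spring ejector that holds the round printing block, and with the other finger trap the block on the runway as it slides out: let it come out by at least a third of its width, but keep it standing wholly on the runway. Finish while holding it so, one finger still keeping the key down and the other still stopping the block. Do not grip or lift the block, and leave the square block, its ejector and everything else alone.

Things in the scene. Friction and masses are not known exactly. Their poses are not given: they have to be found in the camera images.
- round_ejector: spring ejector holding the round block: fixed wooden board 340 x 112 mm (x -130 to +210, y -36 to +76 mm), 22 mm high. Origin on the table below the gate, on the runway's centre line; z up; the block slides out to -x; the key is on the +y side. Runway surface at z = 22 mm, 62 mm wide; rails beside it up to z = 28 mm. Grey spring housing at the rear, x 77 to 207 mm, to z = 56 mm
- round_key_top (a point): centre of the top of the release key of the round block's ejector: a flat square steel key 28 x 28 mm beside the runway, 55 mm to +y of its centre line and level with the gate in x; top at z = 46 mm at rest, 34 mm when fully pressed (surroundings 26 mm)
- round_key (a joint): travel of that key, m: 0 up, 0.012 pressed fully down; sprung, pressing it down takes about 2 to 5 N. The gate bar moves with it: 9 mm above the runway at rest, below the runway from about 0.0095 on; key and gate rise again when let go
- round_gate (a point): point on the runway surface in the middle of the gate bar (4 mm thick, across the runway) that holds the block back
- round_runway_end (a point): middle of the open front end of the runway surface, 130 mm from the gate; a block going beyond drops to the table. With the gate down, the damped spring pusher behind the block (plate 50 mm wide, z 24 to 46 mm) drives it this way with 4 to 5 N at about 40 to 80 mm/s, right off the end if nothing stops it
- round_block: loose round wooden printing block, 56 mm diameter, 32 mm high, with a turned wooden handle (26 mm across, to 64 mm height) standing on it, about 0.15 kg. Origin at the centre of its underside, z up. Starts standing on its runway behind the gate, centre 30 mm to +x of the gate
- square_ejector: spring ejector holding the square block: fixed wooden board 340 x 112 mm (x -130 to +210, y -36 to +76 mm), 22 mm high. Origin on the table below the gate, on the runway's centre line; z up; the block slides out to -x; the key is on the +y side. Runway surface at z = 22 mm, 62 mm wide; rails beside it up to z = 28 mm. Grey spring housing at the rear, x 77 to 207 mm, to z = 56 mm
- square_key_top (a point): centre of the top of the release key of the square block's ejector: a flat square steel key 28 x 28 mm beside the runway, 55 mm to +y of its centre line and level with the gate in x; top at z = 46 mm at rest, 34 mm when fully pressed (surroundings 26 mm)
- square_key (a joint): travel of that key, m: 0 up, 0.012 pressed fully down; sprung, pressing it down takes about 2 to 5 N. The gate bar moves with it: 9 mm above the runway at rest, below the runway from about 0.0095 on; key and gate rise again when let go
- square_gate (a point): point on the runway surface in the middle of the gate bar (4 mm thick, across the runway) that holds the block back
- square_runway_end (a point): middle of the open front end of the runway surface, 130 mm from the gate; a block going beyond drops to the table. With the gate down, the damped spring pusher behind the block (plate 50 mm wide, z 24 to 46 mm) drives it this way with 4 to 5 N at about 40 to 80 mm/s, right off the end if nothing stops it
- square_block: loose square wooden printing block, 56 x 56 mm, 32 mm high, same handle, behind the gate of the other ejector; it is to stay there
- oval_block: bystander, origin at its underside: loose oval wooden block with handle, 95 x 45 x 62 mm, between the ejectors
- pigment_jar: bystander, origin at its underside: amber glass jar with metal lid, 52 mm diameter, 75 mm high
- steel_bowl: bystander, origin at its underside: steel bowl, 100 mm across, 40 mm high
- brush: bystander, origin at its underside: brush lying on the table
- spatula: bystander, origin at its underside: spatula lying on the table
- rect_block: bystander, origin at its underside: dark rectangular block with bar handle, 90 x 60 x 60 mm
- tea_cup: bystander, origin at its underside: clay cup, 70 mm across, 75 mm high
Mind the look-alikes: they are no part of the job. Leave any blue or turquoise look-alike of the round_block alone.

How it is judged (in metres and radians):
On the way, in this order (a step that is already met when the one before it is completed fails the run):
1. the key of the round block's ejector is pressed down and lets the block go (value of joint round_key above 0.009 m and contact force between the fingers and round_key above 0.3 N), for 0.02 s.
2. the block, slid out by at least a third of its width, is stopped on the runway by a finger while the key is kept down (x of round_block in the frame of round_ejector between -0.102 and 0.013 m and contact force between the fingers and round_block above 0.5 N and value of joint round_key above 0.008 m and linear speed of round_block below 0.012 m/s), for 0.3 s.
At the end, for the whole second after the job is handed in: The round block stands upright and still on its runway, 17 mm or more out from its start and 28 mm or more short of the front end; one finger stops it with over 0.5 N, the other keeps the key at least 8 mm down; the square block and its key are as they were (all of step 2 and contact force between the fingers and round_key above 0.3 N and angle between round_block's own z axis and vertical below 0.15 rad and z of round_block in the frame of round_ejector between 0.017 and 0.028 m and not (distance of square_block from where it was at the start of the episode above 0.012 m or value of joint square_key above 0.006 m)); the arm keeps its last pose, push and grip.
It fails at once if the round block is lifted or tipped, or runs off the runway (z of round_block in the frame of round_ejector above 0.035 m or z of round_block in the frame of round_ejector below 0.012 m or angle between round_block's own z axis and vertical above 0.4 rad or x of round_block in the frame of round_ejector below -0.125 m).
It fails at once if the square block is moved or its key is pressed (distance of square_block from where it was at the start of the episode above 0.012 m or value of joint square_key above 0.006 m).
It fails at once if a bystander is moved by more than 30 mm (distance of any of oval_block, pigment_jar, steel_bowl, brush, spatula, rect_block, tea_cup from where it was at the start of the episode above 0.03 m).
It also fails if it takes over 32 s, if anything falls off the work surface, if the arm or the gripper's body presses on something with over 40 N, if the wrist force passes 120 N, or if a joint passes its speed limit or range.

ROBOT

A 7-joint arm with a two-finger parallel gripper is mounted at the origin on the work surface. World frame = base frame: x ahead of the robot, y to its left, z up, the work surface at z = 0. Lengths are in mm, angles in rad, forces in N, time in s.
With the tool pointing down it reaches from about 400 to 875 mm from the base axis. Payload 19.3 kg.
Tool frame: the origin (TCP) lies at the very end of the fingers, on their centre line; the grasp point (between the pads) lies 19 mm behind it (grip_point_offset is the z of the grasp point in the tool frame, in mm); z points along the fingers, x is the direction in which the jaws open and shut, and the axes are right-handed (so a half turn about z gives the same grasp; the last joint's range is limited). The gripper opens to 85 mm and grips with 20 to 120 N. Pads are 22 mm wide; open, the fingers measure 114 mm over their backs; the gripper's body (76 mm by 85 mm) begins 54 mm behind the grasp point. The pads swing forward as they close: fully open they stand 13 mm farther back than shut.
Start: joints at [-1.419, 0.521, -0.036, 1.599, 0.021, 1.021, -0.113], TCP at [137.511, 609.676, 231.291] pointing down, gripper open.
Joint ranges: [-2.91, 2.91], [-0.3, 2.13], [-1.5, 1.42], [0.17, 2.43], [-1.26, 4.41], [0.16, 1.93], [-2.52, 2.52]. Speed limits (rad/s): [1.89, 1.89, 2.39, 2.39, 3.01, 3.01, 3.01].

INTERFACE

Orientations are given as a 3x3 rotation matrix whose columns are the frame's x, y, z axes.
In Python, from workcell import movep, movel, goto_joints, open_gripper, clamp, wait, inverse_kinematics, read_state, camera, PlanningError, finish_job, grip_point_offset gives the robot as it stands. Calls block until the motion is done:
- movep(position, orientation): joint-space move of the TCP to a pose.
- movel(position, frame=None, max_speed=150, guard=None): straight line of the TCP; frame=None keeps the orientation; max_speed is the mean speed in mm/s. With guard (N) it stops when the force on the tool has changed by that much, and returns True; else False.
- goto_joints(angles): joint-space move.
- open_gripper() and clamp(): open the fingers fully, or close them until they stop; the grip force is fixed at half the most.
- wait(seconds).
- inverse_kinematics(position, orientation): joint angles nearest the present ones, or None.
- read_state(): the state.
- camera(name): name is "side" or "top" or "wrist"; returns a dict with "image" (480x640x3 uint8, blue, green, red), "range_z" (480x640 float32, mm along the optical axis (not along the pixel's ray), 0 where there is no reading), "fx", "fy", "cx", "cy" (pixels), "cam_to_world" (4x4, takes a point from camera to world coordinates). Camera axes: x right, y up, looking along -z (the intrinsics and any distortion apply to the point x, -y, -z); pixel columns grow to the right and rows downward; lengths in mm; the calibration is good to about 2 mm. The wrist camera is an equidistant fisheye: a pixel r from the principal point sees the ray r / f radians off the axis. A picture is of the moment at which its call begins.
A pose or a line that the arm cannot do raises PlanningError and nothing moves.
- finish_job(): hands the job in, once; it reports no verdict.
The state is a dict: "time": time; "qpos": joint angles; "qvel": joint speeds; "joint_efforts": joint torques, N m; "eef_pos": TCP position; "tool_rot": TCP orientation; "ft_force": force on the tool from outside, world axes, zero at the start; "torque": the same for the moment, N m; "finger_gap": finger opening in mm.
Only numpy, scipy, OpenCV 4.12 (cv2) and the standard library are available. Lean on these libraries where they do the work, as an engineer would, in place of code of your own. Each camera call takes 0.05 s, during which the arm holds its last target.

## Working session

There is one attempt and no reset: what is moved stays moved. The work goes in short steps, each a Python script; the robot and the scene stay as the last script left them, time stands still between calls to the robot, and variables do not carry over. Pictures are saved under pics/ and viewed, and the job is handed in when it is done.

```bash
mkdir -p pics; ls; python3 - <<'E'
from workcell import *
import cv2,numpy as np,pickle
for n in("top","side"):
    c=camera(n); cv2.imwrite(f"pics/{n}0.png",c["image"]); pickle.dump(c,open(f"{n}0.pkl","wb")); print(n,c["fx"],c["cx"],c["cy"],c["cam_to_world"])
s=read_state();print(s); print(grip_point_offset)
E
```

```text
pics
top 511.13979584730146 311.9873003592666 246.64103058826453 [[ 1.77491340e-02  9.90418409e-01 -1.36953797e-01  4.12348076e+02]
 [-9.99631802e-01  1.47664270e-02 -2.27643026e-02 -5.05627731e+00]
 [-2.05238661e-02  1.37307418e-01  9.90315830e-01  1.06805548e+03]
 [ 0.00000000e+00  0.00000000e+00  0.00000000e+00  1.00000000e+00]]
side 452.7521950364483 315.38714885477077 238.80405891215938 [[ 7.15982441e-01  3.47756571e-01 -6.05338345e-01 -1.48368822e+01]
 [-6.97958979e-01  3.75097098e-01 -6.10045433e-01 -5.68659986e+02]
 [ 1.49133491e-02  8.59283152e-01  5.11282757e-01  5.63509935e+02]
 [ 0.00000000e+00  0.00000000e+00  0.00000000e+00  1.00000000e+00]]
{'time': 0.1, 'qpos': array([-1.41921672,  0.52191859, -0.03631868,  1.59989966,  0.02123345,
        1.02111592, -0.11280284]), 'qvel': array([-0.00098063, -0.00149889,  0.00120369, -0.00120354,  0.00082859,
        0.00036606,  0.00115508]), 'joint_efforts': array([ 2.48689801e-03, -9.28487849e+01,  1.98344260e+00, -3.70544744e+01,
        1.81524799e-02,  5.39784043e-03,  6.35587480e-05]), 'eef_pos': array([137.46307887, 609.41173227, 230.82410553]), 'tool_rot': array([[ 2.19970662e-01,  9.75506481e-01, -1.12791249e-04],
       [ 9.75506025e-01, -2.19970668e-01, -9.49208581e-04],
       [-9.50769889e-04,  9.87694970e-05, -9.99999543e-01]]), 'ft_force': array([-0.43428288, -0.17341663, -0.29711224]), 'torque': array([-0.06975507, -0.01166322,  0.00553959]), 'finger_gap': 85.64391457979298}
-18.700000000000003
```

View pics/top0.png

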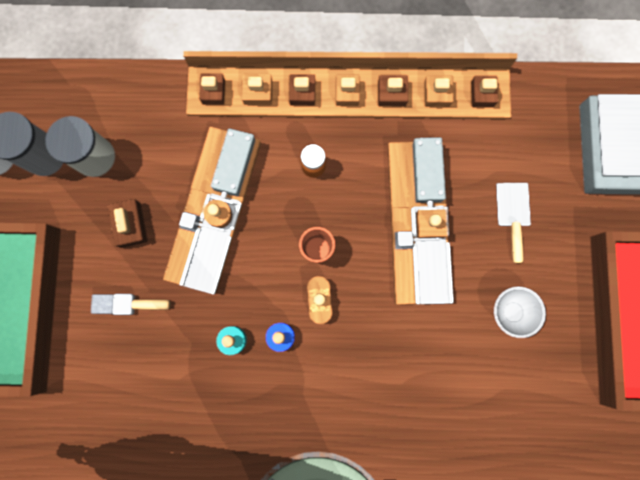

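View pics/side0.png

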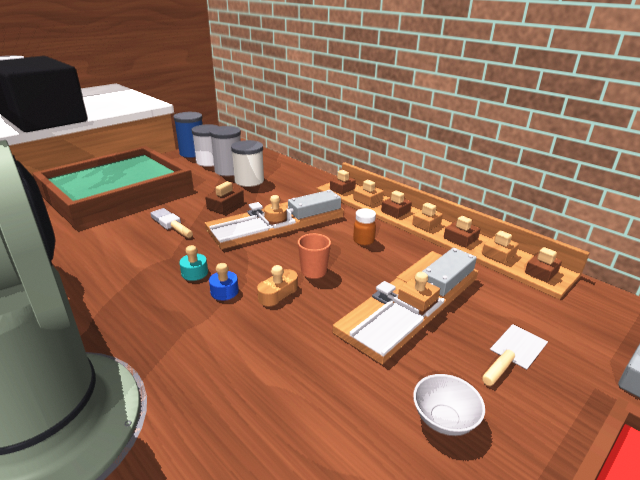

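The top view shows two ejectors. The left one holds the round block (217,212) and its key is at (188,221). The right one holds the square block (432,222). I'll measure the left one by depth.

```bash
cat > h.py <<'E'
import numpy as np,cv2,pickle
def pts(c):
    z=c["range_z"];v,u=np.mgrid[:480,:640]
    P=np.stack([(u-c["cx"])/c["fx"]*z,-(v-c["cy"])/c["fy"]*z,-z],-1)
    T=c["cam_to_world"]; W=P@T[:3,:3].T+T[:3,3]; W[z==0]=np.nan
    return W
E
python3 - <<'E'
from h import *
np.set_printoptions(precision=1,suppress=True)
c=pickle.load(open("top0.pkl","rb"));W=pts(c)
for p in [(188,221),(217,210),(222,222),(205,260),(190,255),(233,160),(100,350),(300,400),(195,280)]: print(p,W[p[1],p[0]])
m=np.zeros((480,640),bool);m[120:300,160:265]=1
h=(W[...,2]>12)&(W[...,2]<70)&m
n,l,st,ce=cv2.connectedComponentsWithStats(h.astype('uint8'));i=1+st[1:,4].argmax();print(st[i])
M=l==i
# low-layer board outline
P=W[M][:,:2].astype(np.float32)
r=cv2.minAreaRect(P);print("board",r,cv2.boxPoints(r))
k=M&(W[...,2]>40)&(W[...,2]<52);
n2,l2,s2,c2=cv2.connectedComponentsWithStats(k.astype('uint8'))
for j in range(1,n2):
    if s2[j,4]>20:
        r=cv2.minAreaRect(W[l2==j][:,:2].astype(np.float32));print("z40-52",s2[j],c2[j],np.median(W[l2==j],0),r)
hm=np.nan_to_num(W[...,2]);big=cv2.resize(np.clip(hm*3,0,255).astype('uint8')[110:310,140:290],None,fx=4,fy=4,interpolation=0)
big2=cv2.resize(c["image"][110:310,140:290],None,fx=3.9,fy=3,interpolation=0)
cv2.imwrite("pics/hm.png",cv2.resize(big,(400,534)));cv2.imwrite("pics/crop.png",cv2.resize(c["image"][110:310,140:290],(450,600)))
E
```

```text
(188, 221) [602.6 272.4  47.4]
(217, 210) [618.1 205.7  86.1]
(222, 222) [600.8 202.   50.6]
(205, 260) [526.1 240.3  19.6]
(190, 255) [535.  269.7  28.7]
(233, 160) [729.1 183.4  57.4]
(100, 350) [337.6 454.4   0.2]
(300, 400) [245.6  38.3  -2.6]
(195, 280) [nan nan nan]
[ 163  127   97  167 8501]
board ((636.2107543945312, 231.66038513183594), (113.9404525756836, 341.2529296875), 75.83680725097656) [[456.8 218.2]
 [787.7 134.7]
 [815.6 245.1]
 [484.7 328.6]]
z40-52 [210 144  42  60 181] [231.  184.7] [665.3 190.7  45.3] ((705.60693359375, 184.53330993652344), (50.23817825317383, 141.11444091796875), 67.05760955810547)
z40-52 [213 211  18  16  35] [223.6 221.2] [600.2 197.3  45.4] ((605.102783203125, 200.56785583496094), (12.7330322265625, 46.23582077026367), 43.922569274902344)
z40-52 [179 212  17  17 190] [187.1 220. ] [605.  274.7  46. ] ((605.461181640625, 275.80621337890625), (28.32023048400879, 27.99652862548828), 76.86978149414062)
```

View pics/crop.png

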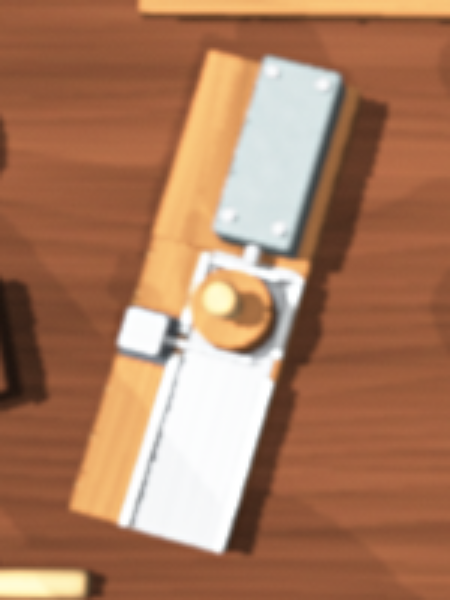

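Board fit (114x341 mm) gives origin (592.5, 222.1) and +x yaw −14.2°. The key this predicts, (606.0, 275.4), matches the measured (605.5, 275.8). Next I'll move to a hover pose, tool tilted 18° about the jaw axis so the palm and links stay clear of the block's handle.

```bash
cat >> h.py <<'E'
yaw=np.arctan2(-83.5,330.9)
R2=np.array([[np.cos(yaw),-np.sin(yaw)],[np.sin(yaw),np.cos(yaw)]])
O=np.array([636.2,231.7])-R2@[40,20]
O=O+(-0.2,0.2)
th=np.radians(18)
def l2w(p): return O+R2@np.asarray(p,float)
def pose(K,D,low,sgn=1):
    """K local key-finger centre, low = z of lowest finger edge"""
    a=np.arcsin(K[1]/D); u=np.array([-np.cos(a),-np.sin(a)]); v=np.array([-u[1],u[0]])
    C=np.array(K)+u*D/2
    U=np.append(R2@u,0);V=np.append(R2@v,0)
    zt=np.sin(th)*V-np.cos(th)*np.array([0,0,1.])
    x=sgn*U; y=np.cross(zt,x)
    P=np.append(l2w(C),low+11*np.sin(th))+13*zt
    return P,np.column_stack([x,y,zt])
E
python3 - <<'E'
from h import *
from workcell import *
np.set_printoptions(precision=3,suppress=True)
print(O)
best=None
for s in(1,-1):
    for low in(200,120,34):
        P,R=pose((4,49),98,low,s);q=inverse_kinematics(P,R);print(s,low,P,q)
    if q is not None and (best is None or abs(q[6])<best[0]): best=(abs(q[6]),s)
s=best[1];print("sgn",s,R)
P,R=pose((4,49),98,200,s);movep(P,R)
P,R=pose((4,49),98,95,s);movel(list(P))
st=read_state();print(st["time"],st["eef_pos"]-P,st["ft_force"],st["finger_gap"])
for n in("top","side","wrist"):
    c=camera(n); cv2.imwrite(f"pics/{n}1.png",c["image"]); pickle.dump(c,open(f"{n}1.pkl","wb"))
E
```

```text
[592.322 222.295]
1 200 [562.146 251.589 191.035] [-0.459  0.618 -0.323  1.604  0.514  1.149  2.417]
1 120 [562.146 251.589 111.035] [-0.466  0.717 -0.312  1.655  0.58   1.021  2.334]
1 34 [562.146 251.589  25.035] [-0.483  0.84  -0.286  1.68   0.659  0.897  2.242]
-1 200 [562.146 251.589 191.035] [-0.954  0.647  0.438  1.633  0.048  1.007 -0.334]
-1 120 [562.146 251.589 111.035] [-0.935  0.749  0.41   1.683  0.028  0.859 -0.355]
-1 34 [562.146 251.589  25.035] [-0.909  0.874  0.37   1.705  0.017  0.715 -0.385]
sgn -1 [[ 0.962  0.26   0.084]
 [ 0.273 -0.915 -0.297]
 [-0.     0.309 -0.951]]
2.9417 [0.419 0.179 0.784] [ 0.041 -0.205  0.249] 85.49740756555768
```

```bash
python3 - <<'E'
import cv2
t=cv2.imread("pics/top1.png")[130:330,120:320];s=cv2.imread("pics/side1.png")[140:300,160:400]
cv2.imwrite("pics/a.png",cv2.hconcat([cv2.resize(t,(400,400),interpolation=2),cv2.resize(s,(400,400*160//240*1),interpolation=2) if 0 else cv2.resize(s,(400,400))]))
E
```

```text
(no output)
```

View pics/a.png

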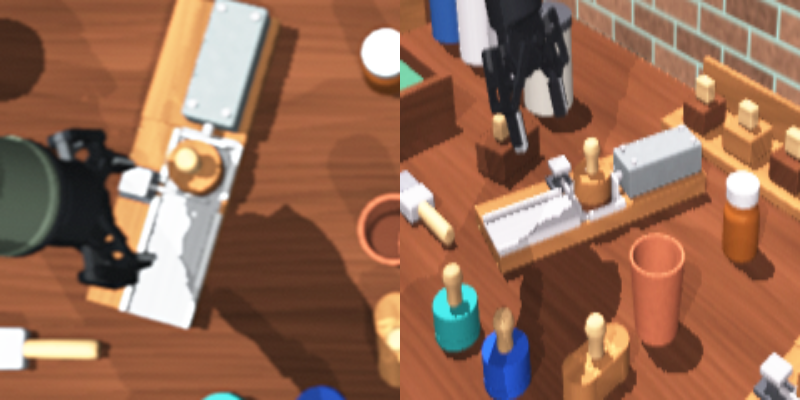

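View pics/wrist1.png

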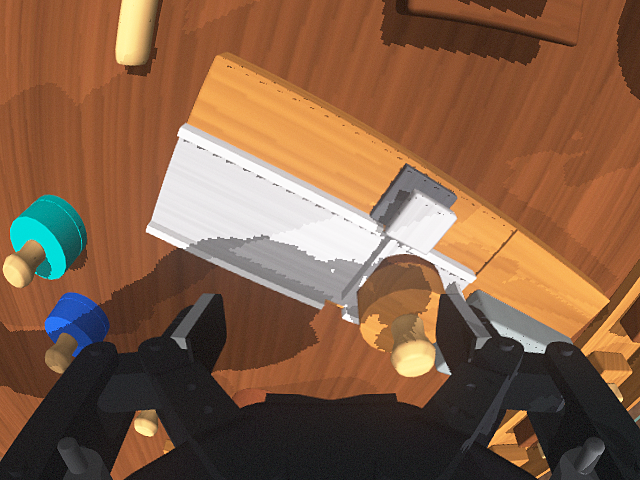

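View pics/side1.png

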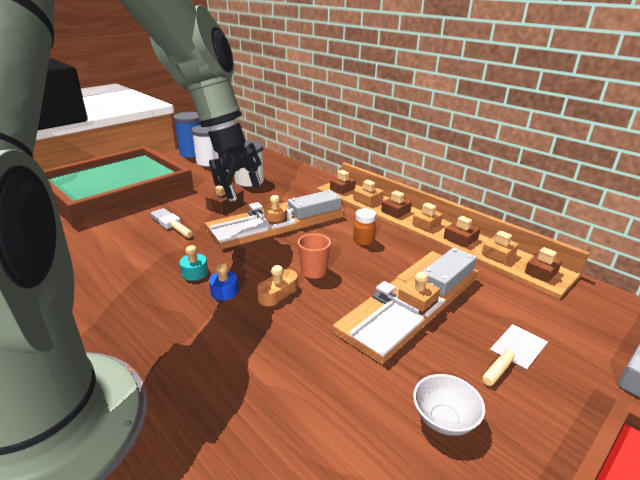

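The side and top views show the gripper above the runway and clear of everything. The wrist view shows the fingertips at about (215,295) and (445,297). I'll locate them by depth.

```bash
python3 - <<'E'
from h import *
np.set_printoptions(precision=1,suppress=True)
c=pickle.load(open("wrist1.pkl","rb"));z=c["range_z"];f=c["fx"]
v,u=np.mgrid[:480,:640];a=(u-c["cx"])/f;b=(v-c["cy"])/c["fy"];r=np.hypot(a,b);t=np.tan(r)/np.maximum(r,1e-9)
P=np.stack([a*t*z,-b*t*z,-z],-1);T=c["cam_to_world"];W=P@T[:3,:3].T+T[:3,3];W[z==0]=np.nan
print(T[:3,3],"key",W[225,422])
for K in ["x"]:
    P0,R=pose((4,49),98,95,-1)
tool=(W-P0)@R
for p in [(215,297),(205,298),(222,320),(222,350),(195,345),(180,335),(445,297),(460,298),(440,320),(443,350),(470,345),(490,335),(500,350),(165,345)]:
    print(p,"tool",tool[p[1],p[0]],"world",W[p[1],p[0]])
m=(tool[...,2]>-40)&(tool[...,2]<8)&(abs(tool[...,1])<30)&(abs(tool[...,0])<75)
for s in(-1,1):
    q=tool[m&(tool[...,0]*s>0)];print(s,len(q),np.percentile(q,[1,5,50,95,99],axis=0))
E
```

```text
[533.  356.4 202.2] key [603.8 276.6  46.5]
(215, 297) tool [-42.2 -10.6 -22.6] world [516.9 256.5 104.3]
(205, 298) tool [-46.1 -10.2 -22.9] world [513.2 255.1 104.6]
(222, 320) tool [-41.8   1.1 -18.7] world [520.6 244.7 104.2]
(222, 350) tool [-42.1  12.4 -23.3] world [522.9 235.7 112. ]
(195, 345) tool [-42.   -5.7 -48.8] world [516.2 259.9 130.6]
(180, 335) tool [-46.4  -9.3 -49.2] world [511.  262.1 130. ]
(445, 297) tool [ 43.7 -10.  -21.5] world [599.8 279.1 103.3]
(460, 298) tool [ 48.9 -10.5 -23.8] world [604.5 281.6 105.5]
(440, 320) tool [ 43.2   0.3 -20.4] world [602.1 269.2 105.6]
(443, 350) tool [ 43.5   9.3 -28.1] world [604.  263.3 115.7]
(470, 345) tool [ 43.1  -8.  -52.6] world [597.1 286.3 133.6]
(490, 335) tool [ 49.9 -10.4 -51.5] world [603.1 290.  131.8]
(500, 350) tool [ 48.9 -11.2 -61.4] world [601.1 293.4 141. ]
(165, 345) tool [-47.  -11.7 -59.3] world [508.9 267.1 138.8]
-1 1814 [[-55.1 -10.8 -39.8]
 [-53.8 -10.6 -39.1]
 [-42.1  -5.5 -29.7]
 [-41.6   9.8 -17.3]
 [-41.5  11.4 -15.2]]
1 1808 [[ 43.  -10.9 -39.8]
 [ 43.1 -10.6 -39.1]
 [ 43.6  -5.6 -29.7]
 [ 55.3   9.7 -17.6]
 [ 56.7  11.5 -15.3]]
```

The tips measure as expected: inner faces at ±43 mm, 22 mm wide, ends about 15 mm behind the TCP. Now the guarded press.

```bash
python3 - <<'E'
from h import *
from workcell import *
np.set_printoptions(precision=2,suppress=True)
def show(t):
    s=read_state();print(t,round(s["time"],2),s["eef_pos"],s["ft_force"],s["torque"])
P,R=pose((4,49),98,56,-1);movel(list(P));show("hover")
P[2]-=26;g=movel(list(P),max_speed=25,guard=1.5);show(("contact",g))
if g:
    z=read_state()["eef_pos"][2]
    P[2]=z-13;g=movel(list(P),max_speed=25,guard=10);show(("press",g))
    for i in range(4): wait(.4);show("w")
c=camera("side");cv2.imwrite("pics/side2.png",c["image"][140:300,160:400].repeat(3,0).repeat(3,1))
pickle.dump(c,open("side2.pkl","wb"))
c=camera("wrist");cv2.imwrite("pics/wrist2.png",c["image"]);pickle.dump(c,open("wrist2.pkl","wb"))
E
```

```text
hover 3.5 [562.18 251.4   47.23] [-0.02  0.03 -0.48] [ 0.29  0.09 -0.07]
('contact', True) 4.11 [562.06 251.59  33.92] [0.73 0.39 1.66] [ 0.33 -0.07  0.  ]
('press', True) 4.59 [562.38 251.52  22.97] [-5.58  0.75 16.27] [-0.4   0.21 -0.17]
w 4.99 [562.31 251.57  23.09] [-3.53 -0.75 15.18] [-0.32  0.06 -0.18]
w 5.39 [562.32 251.58  23.09] [-4.25 -0.13 14.6 ] [-0.3   0.09 -0.2 ]
w 5.79 [562.17 251.6   23.06] [-5.85  0.69 14.91] [-0.28  0.26 -0.41]
w 6.19 [562.16 251.62  23.09] [-4.91  0.15 15.41] [-0.3   0.25 -0.37]
```

View pics/side2.png

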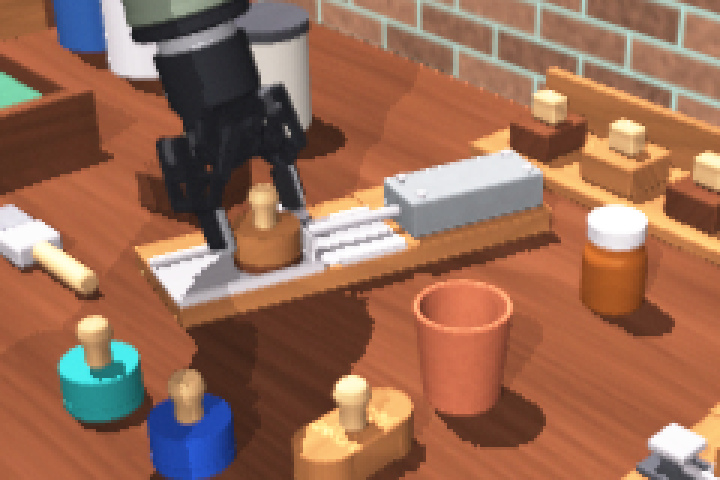

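View pics/wrist2.png

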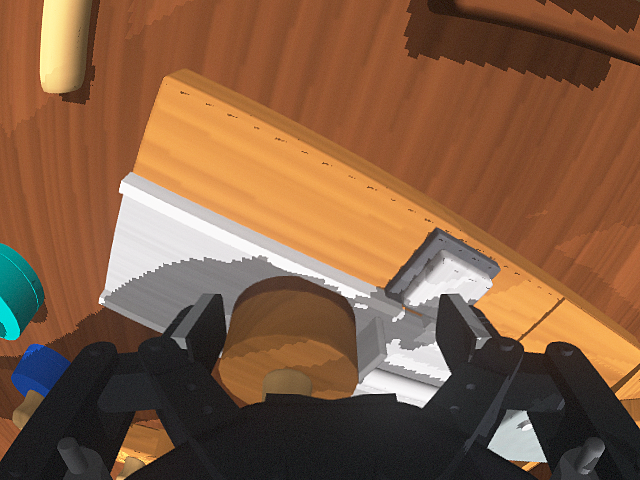

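The block is out on the runway against the stop finger, with about 5 N horizontal and about 15 N vertical on the seated key. I'll check its position, upright stance and stillness by depth.

```bash
python3 - <<'E'
from h import *
from workcell import *
np.set_printoptions(precision=1,suppress=True)
def loc(W): 
    L=W-np.append(O,0); L[...,:2]=L[...,:2]@R2; return L
prev=None
for k in range(2):
    c=camera("side");W=loc(pts(c))
    # block body pixels in crop: orange around x 238..262,y 205..232
    if k==0: print("moved px vs side2:",(abs(c["image"].astype(int)-pickle.load(open("side2.pkl","rb"))["image"])[190:240,225:270]>40).sum())
    h=W[198:214,244:252].reshape(-1,3);h=h[(h[:,2]>60)&(h[:,2]<95)];print("handle med",np.median(h,0),"max z",h[:,2].max(),len(h))
    for p in[(247,203),(247,209),(240,222),(249,225),(256,222),(249,229)]: print(p,W[p[1],p[0]])
    B=W[214:234,236:264].reshape(-1,3);B=B[(B[:,2]>28)&(B[:,2]<50)]
    from scipy.optimize import least_squares
    r=least_squares(lambda q:np.hypot(B[:,0]-q[0],B[:,1]-q[1])-28,[-45,0],loss="soft_l1");print("centre",r.x,len(B),abs(r.fun).mean())
    wait(.3)
s=read_state();print(s["time"],s["ft_force"],s["eef_pos"])
E
```

```text
moved px vs side2: 0
handle med [-45.3  -7.3  78.9] max z 87.71257947315223 95
(247, 203) [-45.2  -3.2  85.8]
(247, 209) [-48.9 -10.1  73.8]
(240, 222) [-69.8 -12.9  45.6]
(249, 225) [-51.9 -23.7  38. ]
(256, 222) [-36.7 -31.3  45.8]
(249, 229) [-52.9 -24.6  27.8]
centre [-42.3  -0.4] 245 2.731332790432549
handle med [-46.   -7.2  78.9] max z 88.17002737178046 96
(247, 203) [-44.8  -2.1  85.2]
(247, 209) [-47.9  -7.4  72.4]
(240, 222) [-68.5  -9.4  43.6]
(249, 225) [-51.7 -23.2  37.7]
(256, 222) [-35.3 -27.8  43.8]
(249, 229) [-54.2 -28.   29.8]
centre [-42.3  -0.5] 256 2.902034272015859
6.9917 [-5.4  0.6 15.6] [562.2 251.6  23.1]
```

```bash
python3 - <<'E'
from workcell import *
finish_job()
s=read_state();print(s["time"],s["ft_force"],s["eef_pos"])
E
```

```text
the job is handed in; nothing more can be done
the job is handed in; nothing more can be done
```

The round block is stopped on its runway by one finger, with the other still holding the key down, and I handed the job in about 7 s into the run. No verdict was reported.

I pressed the key with one open finger, with the tool tilted 18° to stay clear of the block's handle. The other finger waited across the runway and caught the block as it slid out.

**Block position:** a depth fit put the block centre at x ≈ -42 mm and y ≈ 0 in the ejector frame. The allowed x range is -102 to +13 mm. It had moved about 72 mm from its start and was still about 88 mm short of the front end.

**Upright and still:** the handle top was at about 86 mm, as expected for a block standing upright on the runway. Nothing changed between pictures taken about a second apart.

**Forces:** there was a steady push of about 5 N on the stop finger. About 15 N pressed down on the key. The tool moved about 11 mm from first touch to the key's end stop. First touch was only detected at 1.5 N, so the key's full travel is slightly more.

**Everything else:** the gripper touched nothing else, and neither the square ejector nor the bystanders were approached. I saw no change in the pictures, but I did not measure their positions again.

The side-camera circle fit had a residual of about 2.8 mm, well inside the margins. No check failed or disagreed with another.

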